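# Set the labware into its bench holders

## Task

Set up the pipetting bench: put the brown jar, the small pale vial, the aluminium tube block and the white reagent trough each into the holder that fits its foot, sitting flat inside the rim. Keep all four upright on the way, and leave the little dropper bottle and the bench timer where they are.

Things in the scene. Friction and masses are not known exactly. Their poses are not given: they have to be found in the camera images.
- jar: Loose screw-cap reagent jar: round, brown glass body 58 mm in diameter up to 58 mm high, then a short shoulder and a white cap 52 mm in diameter; 82 mm high overall, 0.17 to 0.30 kg. Origin at the centre of its underside, z up; starts upright on the bench.
- vial: Loose screw-cap sample vial: round, translucent whitish plastic body 32 mm in diameter up to 60 mm high, white cap 35 mm in diameter above; 76 mm high overall, about 0.06 kg. Origin at the centre of its underside, z up; starts upright on the bench.
- block: Loose aluminium tube block: a solid slab 84 mm (its x) by 62 mm (its y) by 40 mm high with a 6 by 4 grid of dark tube wells in its top, 0.26 to 0.47 kg. Origin at the centre of its underside, z up; starts wells up on the bench.
- trough: Loose reagent trough: a long open white plastic basin 110 mm (its x) by 44 mm (its y) by 38 mm high, rigid vertical outer walls 3 mm thick, about 0.07 kg. Origin at the centre of its underside, z up; starts open side up on the bench.
- jar_holder: The jar's holder: round dish 80 mm across outside, pocket 72 mm across, fixed to the bench, grey plastic with a black rubber floor; floor 4 mm thick, rim 10 mm high over the bench and 4 mm thick. Origin at the centre of its underside, on the bench; z up.
- vial_holder: The vial's holder: small round dish 54 mm across outside, pocket 46 mm across, fixed to the bench, grey plastic with a black rubber floor; floor 4 mm thick, rim 10 mm high over the bench and 4 mm thick. Origin at the centre of its underside, on the bench; z up.
- block_holder: The tube block's holder: rectangular tray 106 mm (its x) by 84 mm (its y) outside, pocket 98 by 76 mm, fixed to the bench, grey plastic with a black rubber floor; floor 4 mm thick, rim 10 mm high over the bench and 4 mm thick. Origin at the centre of its underside, on the bench; z up.
- trough_holder: The trough's holder: long rectangular tray 132 mm (its x) by 66 mm (its y) outside, pocket 124 by 58 mm, fixed to the bench, grey plastic with a black rubber floor; floor 4 mm thick, rim 10 mm high over the bench and 4 mm thick. Origin at the centre of its underside, on the bench; z up.
- dropper: Bystander, to be left alone: loose little brown dropper bottle 22 mm in diameter with a pointed black rubber top, 56 mm high, standing among the other things. Origin at the centre of its underside.
- timer: Bystander, to be left alone: loose flat white bench timer, 36 by 36 mm and 14 mm high, with a dark display and two grey buttons. Origin at the centre of its underside.

How it is judged:
By the outcome, as a careful person would: the job done as asked, in the order asked, and still so for the second after the job is handed in, with the robot touching nothing.
It also fails if it takes over 106 s, if anything falls off the work surface, if the arm or the gripper's body presses on something with over 40 N, if the wrist force passes 120 N, or if a joint passes its speed limit or range.

## Robot

A 6-joint arm with a two-finger parallel gripper is mounted at the origin on the work surface. World frame = base frame: x ahead of the robot, y to its left, z up, the work surface at z = 0. Lengths are in m, angles in rad, forces in N, time in s.
With the tool pointing down it reaches from about 0.375 to 0.9 m from the base axis. Payload 3.1 kg.
Tool frame: the origin (TCP) lies at the centre of the arm's flange, where the gripper is bolted on; the fingertips stand robot.tip_extent ahead of it and the grasp point (between the pads) lies 164 mm ahead of it (robot.tip_extent is the distance from the TCP to the fingertips, in m); z points along the fingers, y is the line along which they close (so a half turn about z gives the same grasp; the last joint's range is limited). The gripper opens to 87 mm and grips with 3 to 60 N. Pads are 19 mm wide; open, the fingers measure 117 mm over their backs; the gripper's body (75 mm by 190 mm) begins 51 mm behind the grasp point.
Start: joints at [1.129, 0.527, 1.433, -0, 1.181, -0.178], TCP at [0.162, 0.604, 0.405] pointing down, gripper open.
Joint ranges: [-3.08, 3.08], [-0.75, 2.2], [0.22, 2.44], [-1.43, 4.57], [0, 2.65], [-2.85, 2.85]. Speed limits (rad/s): [2.79, 2.79, 3.14, 3.14, 3.14, 3.14].

## Interface

Orientations are given as a unit quaternion [x, y, z, w].
In Python, from rig import get_obs, camera, hand_in, cut_out, robot gives the robot as it stands.
- The arm moves only by the tool step_arm, never from a script. Its argument "rows" is a list of rows, each a list of 6 numbers: the shift along the world's x, y, z in m, then the turn, a rotation vector about the world's x, y, z in degrees. A call has 1 to 12 rows; each row shifts and turns the commanded pose from where the row before left it; what a row does not reach is not made up. A row lasts 1/8 s, in which the tool goes at most 62.5 mm and 10.7 degrees, less where a joint would pass 70% of its speed; a pose out of reach is approached as far as the arm can. A call is refused whole if a number of a shift passes 0.0625 or a number of a turn 10.7, either way. A call with a gripper value outside its range is refused whole. "jaw" is the finger opening in m, from 0 to 0.087, set as the call begins (left out, the last holds). The fingers move at their own pace and stop on an object; "squeeze" is the grip in N (left out, the last holds). Time passes only in rows, so rows that do not move let the fingers close. It gives the time, the measured TCP pose, the force, the opening and the grip force at its end, in the units of the state.
- get_obs(): the state, without advancing time (a new reading comes with each control period).
- camera(name): name is "side" or "top" or "wrist"; returns a dict with "pixels" (420x560x3 uint8, blue, green, red), "depth" (420x560 float32, m along the optical axis (not along the pixel's ray), 0 where there is no reading), "fov_y" (degrees; the focal length in pixels is half the picture's height over the tangent of half this angle, whatever the lens; pixels are square), "cx", "cy" (the principal point, pixels), "k1" (the pictures are not rectified: a ray, as slopes to the right and down, at radius r is drawn at 1 + k1 r^2 times it, then the intrinsics apply), "extrinsics" (4x4, takes a point from camera to world coordinates); the wrist camera has in their place "mount" (4x4, takes a point from camera to tool coordinates, whose origin is the TCP and whose axes are the flange's). Camera axes: x right, y up, looking along -z (the intrinsics and any distortion apply to the point x, -y, -z); pixel columns grow to the right and rows downward; lengths in m; the calibration is good to about 2 mm. A picture is of the moment at which its call begins: read the wrist's pose just before it.
- hand_in(): hands the job in; it is judged then, once.
Trained networks look in the newest picture that a camera, given by its name, has taken for a name from the list of things; names that differ only in an ending like _2 or _b are one class to them, and where a whole thing is asked for, a point or a joint stands for the part that bears it (a point fixed in the world has none). Each returns a list of dicts, best first, with "confidence" (0 to 1); they miss things now and then, are a little off and sometimes report something else, mostly with a low value. They report only what shows in the picture. A call takes as long as a camera call.
- cut_out(label, camera): "region" (420x560 bool, what is visible of it) and "extent" ([centre column, centre row, width, height] in pixels, round what is visible of it).
The state is a dict: "time": time; "q": joint angles; "joint_velocities": joint speeds; "joint_torque": joint torques, N m; "position": TCP position; "tool_rot": TCP orientation; "ft_force": force on the tool from outside, world axes, zero at the start; "moment": the same for the moment, N m; "grip_width": finger opening in m; "grip_force": force on a finger pad.
Only numpy, scipy, OpenCV 4.12 (cv2) and the standard library are available. Lean on these libraries where they do the work, as an engineer would, in place of code of your own. Each camera call takes 0.05 s, during which the arm holds its last target. There are 200 camera calls.

## Working session

There is one attempt and no reset: what is moved stays moved. The work goes in short steps, Python scripts to look and compute and a tool call to move; the robot and the scene stay as the last step left them, time stands still between calls to the robot, and variables do not carry over. Pictures are saved under pics/ and viewed, at most 14 in all, crops included, and the job is handed in when it is done.

Besides the shell and the picture viewer there is one more tool, called after "Emit:" by a JSON object that holds its "name" and its "arguments". step_arm: Moves the arm, as the interface text tells. Its arguments: {"type":"object","properties":{"rows":{"type":"array"},"jaw":{"type":"number"},"squeeze":{"type":"number"}},"required":["rows"]}

```bash
mkdir -p pics; ls; cat > h.py <<'E'
import numpy as np, cv2
from rig import get_obs, camera, hand_in, cut_out, robot
from scipy.spatial.transform import Rotation as R
NAMES=['jar','vial','block','trough','jar_holder','vial_holder','block_holder','trough_holder','dropper','timer']
def cloud(name):
    o=get_obs(); c=camera(name); d=c['depth']; h,w=d.shape
    f=h/2/np.tan(np.radians(c['fov_y'])/2)
    v,u=np.mgrid[0:h,0:w].astype(float)
    p=np.stack([u,v],-1).reshape(-1,1,2)
    K=np.array([[f,0,c['cx']],[0,f,c['cy']],[0,0,1.]])
    s=cv2.undistortPointsIter(p,K,np.array([c['k1'],0,0,0,0.]),None,None,(3,50,1e-9)).reshape(h,w,2)
    P=np.stack([s[...,0]*d,-s[...,1]*d,-d],-1)
    if 'extrinsics' in c: E=np.array(c['extrinsics'])
    else:
        T=np.eye(4);T[:3,:3]=R.from_quat(o['tool_rot']).as_matrix();T[:3,3]=o['position'];E=T@np.array(c['mount'])
    W=P@E[:3,:3].T+E[:3,3]; W[d<=0]=np.nan
    return c,W
def rect(xy):
    (c,s,a)=cv2.minAreaRect(xy.astype(np.float32)*1000)
    if s[0]<s[1]: s=(s[1],s[0]); a+=90
    a=(a+90)%180-90
    return np.round(c,1),np.round(s,1),round(a,1)
E
cat > look.py <<'E'
import sys
from h import *
n=sys.argv[1]; c,W=cloud(n); cv2.imwrite(f'pics/{sys.argv[2]}.png',c['pixels'])
for l in (sys.argv[3:] or NAMES):
    for r in cut_out(l,n)[:2]:
        m=r['region']&np.isfinite(W[...,0]); 
        if m.sum()<20: print(l,'few');continue
        p=W[m]; zt=np.percentile(p[:,2],97); t=p[np.abs(p[:,2]-zt)<.006]
        print(l,round(r['confidence'],2),'px',np.round(r['extent']),'z97',round(zt*1000,1),'top rect',*rect(t[:,:2]),'all',*rect(p[:,:2]),len(t))
E
cat > /dev/null; python3 -c "
from h import *
print(get_obs(), robot.__dict__ if hasattr(robot,'__dict__') else robot)"; python3 look.py top t0; python3 look.py side s0
```

```text
pics
{'time': 0.0, 'q': array([ 1.12948863e+00,  5.28447392e-01,  1.43387611e+00,  1.88888088e-06,
        1.18136737e+00, -1.78486255e-01]), 'joint_velocities': array([-0.00065068,  0.00023778,  0.00170252, -0.00168162,  0.00086761,
       -0.00025591]), 'joint_torque': array([-6.64363452e-04, -4.40042996e+01, -1.76592672e+01,  6.32340624e-02,
        5.82202524e-02, -1.55832513e-04]), 'position': array([0.16219715, 0.60324156, 0.40379108]), 'tool_rot': array([ 1.31033114e-01,  9.91377437e-01, -9.98867366e-04, -3.20768259e-04]), 'ft_force': array([ 0.05567656, -0.32593475,  1.31196936]), 'moment': array([ 0.00517505, -0.01190089,  0.03902494]), 'grip_force': 0.0, 'grip_width': 0.08708397428129164} {}
jar 0.84 px [249. 160.  27.  36.] z97 84.4 top rect [629.4  99.8] [50.  49.2] -2.0 all [637.1  95.3] [74.5 54.1] -22.3 423
vial 0.7 px [249. 238.  21.  17.] z97 78.3 top rect [461.1  94.6] [32.6 32.3] 43.5 all [460.2  94.5] [33.5 31.6] 0.5 201
block 0.96 px [418. 157.  36.  43.] z97 43.0 top rect [ 628.8 -287.6] [84.7 62.8] -0.1 all [ 632.4 -287.7] [91.9 63.4] 0.1 931
trough 0.69 px [32
[... 1746 characters left out ...]
.4 all [448.1 -83.2] [78.5 75.7] 73.4 577
vial_holder 0.74 px [337. 159.  25.  16.] z97 11.3 top rect [ 433.  -268.4] [53.9 51.6] 65.5 all [ 430.  -276.5] [70.9 51.7] 70.7 172
block_holder 0.65 px [361. 388.  89.  65.] z97 10.9 top rect [425.8 298.9] [107.4  85.3] -14.6 all [425.8 296.4] [108.2  90.8] -15.3 2119
trough_holder 0.83 px [237. 373. 102.  81.] z97 10.8 top rect [598.4 275. ] [131.9  68.2] 30.3 all [599.6 272.5] [131.7  73.7] 30.9 2040
dropper 0.54 px [280. 318.  15.  27.] z97 56.2 top rect [542.2 199.1] [9.9 7.8] -22.2 all [541.3 202.1] [20.8 15. ] 11.1 35
timer 0.62 px [277. 237.  23.  23.] z97 15.7 top rect [557.7   3.1] [37.8 35.8] -82.9 all [558.5  -4.3] [54.2 39.1] -85.2 265
```

```bash
python3 -c "
import cv2
cv2.imwrite('pics/t0c.png',cv2.resize(cv2.imread('pics/t0.png')[110:300,110:460],None,fx=2.2,fy=2.2))
from rig import robot; print(robot.tip_extent)"
```

```text
0.1822
```

View pics/t0c.png

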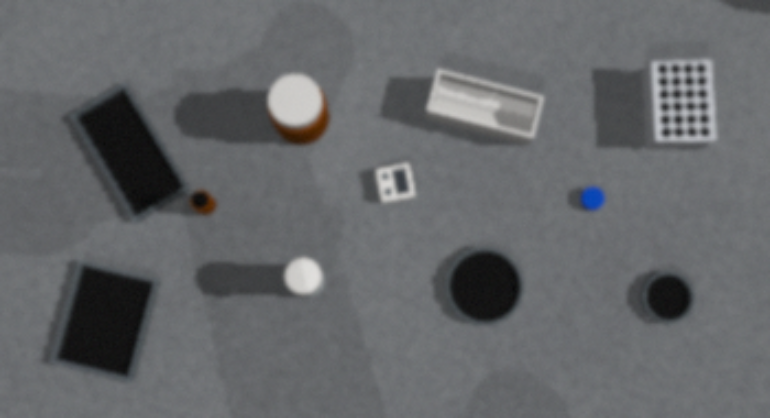

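View pics/s0.png

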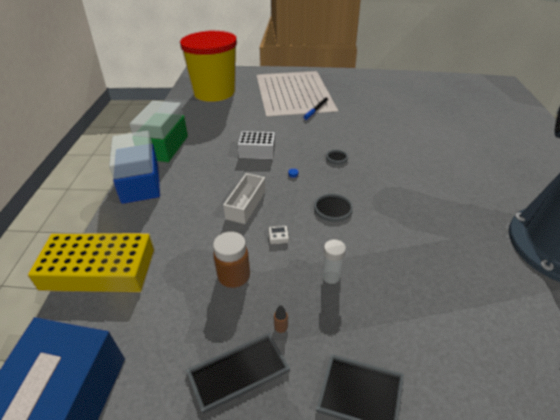

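The top picture shows all ten things: jar (297,105), vial (303,275), trough (485,103), block (683,100), holders as black pads, plus a small unlisted blue cap at (592,198). The side picture agrees with the measured layout, and nothing tall is near the work area. The jar goes first.

Emit:
{"name": "step_arm", "arguments": {"rows": [[0.039,-0.042,-0.008,0,0,0],[0.039,-0.042,-0.008,0,0,0],[0.039,-0.042,-0.008,0,0,0],[0.039,-0.042,-0.008,0,0,0],[0.039,-0.042,-0.008,0,0,0],[0.039,-0.042,-0.008,0,0,0],[0.039,-0.042,-0.008,0,0,0],[0.039,-0.042,-0.008,0,0,0],[0.039,-0.042,-0.008,0,0,0],[0.039,-0.042,-0.008,0,0,0],[0.039,-0.042,-0.008,0,0,0],[0.039,-0.042,-0.008,0,0,0]], "jaw": 0.087}}

```text
time: 2.6
position: [0.6316, 0.0979, 0.3086]
tool_rot: [0.131, 0.991, 0.0, 0.0]
ft_force: [1.5, 1.3, 0.2]
grip_width: 0.0872
grip_force: 0.0
```

Emit:
{"name": "step_arm", "arguments": {"rows": [[0,0,0,0,0,0],[0,0,0,0,0,0]]}}

```text
time: 2.85
position: [0.6299, 0.0995, 0.3084]
tool_rot: [0.131, 0.991, 0.0, -0.001]
ft_force: [-0.5, 0.4, -0.3]
grip_width: 0.087
grip_force: 0.0
```

```bash
python3 look.py wrist w1 jar trough vial timer jar_holder vial_holder; python3 -c "
from h import *; o=get_obs(); print(o['position'],o['tool_rot'],o['ft_force'],o['time'])"
```

```text
jar 0.9 px [275. 225.  75.  93.] z97 83.2 top rect [630.   98.8] [51.2 51. ] -35.5 all [647.3  94. ] [93.2 70.6] -17.3 3921
trough 0.94 px [ 90. 258. 131.  43.] z97 38.8 top rect [613.  -79.2] [111.6  24.7] 60.3 all [623.8 -41.1] [219.3  81.1] -82.8 512
vial 0.47 px [366.  83.  38.  30.] z97 56.4 top rect [542.5 197.3] [10.8  8.9] 4.6 all [544.2 198.2] [23.9 20.5] 21.2 168
timer 0.62 px [156. 164.  56.  45.] z97 16.0 top rect [557.9   4. ] [36.3 35.9] -82.4 all [558.4   1.5] [41.7 35.9] -81.8 1560
jar_holder 0.62 px [38. 70. 75. 95.] z97 10.8 top rect [453.4 -77.2] [79.3 67.2] -25.3 all [452.1 -78.7] [80.7 71.2] -27.0 3161
[0.629866   0.10051172 0.30910641] [1.30294253e-01 9.91475363e-01 3.05910706e-05 1.03525746e-04] [-0.4943642  -0.35709272 -0.05198761] 3.2
```

Emit:
{"name": "step_arm", "arguments": {"rows": [[0,-0.001,-0.03,0,0,0],[0,0,-0.03,0,0,0],[0,0,-0.03,0,0,0],[0,0,-0.016,0,0,0],[0,0,0,0,0,0]]}}

```text
time: 3.82
position: [0.6299, 0.0988, 0.2018]
tool_rot: [0.131, 0.991, -0.0, -0.001]
ft_force: [-0.9, 0.8, -0.3]
grip_width: 0.0871
grip_force: 0.0
```

Emit:
{"name": "step_arm", "arguments": {"rows": [[0,0,0,0,0,0],[0,0,0,0,0,0],[0,0,0,0,0,0],[0,0,0,0,0,0],[0,0,0,0,0,0],[0,0,0,0,0,0]], "jaw": 0.04, "squeeze": 20}}

```text
time: 4.58
position: [0.6305, 0.0985, 0.2034]
tool_rot: [0.131, 0.991, -0.0, 0.0]
ft_force: [-1.1, -0.9, 4.6]
grip_width: 0.0574
grip_force: 20.0
```

Emit:
{"name": "step_arm", "arguments": {"rows": [[0,0,0.01,0,0,0],[0,0,0.02,0,0,0],[0,0,0.03,0,0,0],[0,0,0.03,0,0,0],[0,0,0.02,0,0,0],[0,0,0,0,0,0]]}}

```text
time: 5.32
position: [0.6309, 0.0986, 0.3155]
tool_rot: [0.131, 0.991, 0.0, 0.003]
ft_force: [-0.1, 0.5, -2.4]
grip_width: 0.0577
grip_force: 20.0
```

Emit:
{"name": "step_arm", "arguments": {"rows": [[-0.01,-0.01,0,0,0,0],[-0.023,-0.023,0,0,0,0],[-0.033,-0.033,0,0,0,0],[-0.033,-0.033,0,0,0,0],[-0.033,-0.033,0,0,0,0],[-0.026,-0.027,0,0,0,0],[-0.017,-0.017,0,0,0,0],[-0.006,-0.006,0,0,0,0],[0,0,0,0,0,0],[0,0,0,0,0,0]]}}

```text
time: 6.58
position: [0.4498, -0.0831, 0.3126]
tool_rot: [0.131, 0.991, 0.0, 0.0]
ft_force: [0.2, -0.5, -1.8]
grip_width: 0.0577
grip_force: 20.0
```

```bash
python3 look.py wrist w2 jar jar_holder; python3 look.py side s2 jar jar_holder;python3 look.py top t2 jar jar_holder; python3 -c "
from h import *; o=get_obs(); print(o['position'],o['tool_rot'],o['ft_force'],o['time'])"
```

```text
jar 0.93 px [280. 272. 132. 131.] z97 192.3 top rect [439.1 -79.1] [51.3 29.6] 74.8 all [456.4 -83.8] [102.   80.6] 75.0 4590
jar_holder 0.84 px [281. 196.  88.  63.] z97 10.8 top rect [437.2 -81.9] [78.9 54. ] 78.4 all [437.3 -81.8] [82.6 54.2] 78.8 1569
jar 0.68 px [340. 162.  32.  30.] z97 156.2 top rect [453.1 -61.6] [50.4 15.3] -9.6 all [ 436.2 -131.9] [178.3  56.8] 75.6 60
jar_holder 0.77 px [333. 207.  38.  33.] z97 10.8 top rect [449.7 -83.1] [79.2 79. ] 21.9 all [450.4 -82.8] [80.4 78.7] -85.7 466
[ 0.44940854 -0.08331195  0.31274048] [ 1.30852904e-01  9.91401794e-01 -5.00244546e-06  1.16135637e-05] [ 0.24490902 -0.43842434 -1.74804274] 7.025
```

View pics/s2.png

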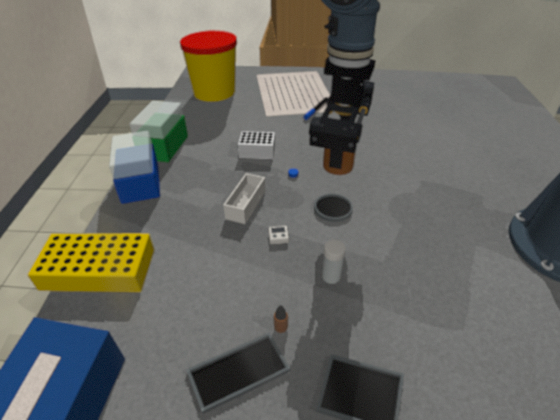

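The jar hangs upright in the gripper at (340,160), above its holder at (333,207). Now I lower it.

Emit:
{"name": "step_arm", "arguments": {"rows": [[0,0,-0.02,0,0,0],[0,0,-0.03,0,0,0],[0,0,-0.03,0,0,0],[0,0,-0.015,0,0,0],[0,0,-0.006,0,0,0],[0,0,-0.003,0,0,0],[0,0,-0.001,0,0,0],[0,0,0,0,0,0],[0,0,0,0,0,0]]}}

```text
time: 8.15
position: [0.4494, -0.0835, 0.2082]
tool_rot: [0.131, 0.991, -0.0, 0.0]
ft_force: [-0.7, 0.7, -1.8]
grip_width: 0.0574
grip_force: 20.0
```

Emit:
{"name": "step_arm", "arguments": {"rows": [[0,0,-0.001,0,0,0],[0,0,-0.001,0,0,0],[0,0,0,0,0,0]]}}

```text
time: 8.52
position: [0.4493, -0.0834, 0.2073]
tool_rot: [0.131, 0.991, -0.0, 0.001]
ft_force: [-1.1, -0.4, 14.3]
grip_width: 0.0573
grip_force: 20.0
```

Contact. I release gently, then rise and go to the vial.

Emit:
{"name": "step_arm", "arguments": {"rows": [[0,0,0.001,0,0,0],[0,0,0,0,0,0],[0,0,0,0,0,0],[0,0,0,0,0,0],[0,0,0,0,0,0]], "jaw": 0.087}}

```text
time: 9.15
position: [0.4493, -0.0835, 0.2066]
tool_rot: [0.131, 0.991, 0.0, -0.0]
ft_force: [-0.4, 0.6, 0.1]
grip_width: 0.0861
grip_force: 0.0
```

Emit:
{"name": "step_arm", "arguments": {"rows": [[0,0,0.02,0,0,0],[0,0,0.04,0,0,0],[0,0,0.04,0,0,0],[0.002,0.02,0.005,0,0,0],[0.002,0.04,0,0,0,0],[0.002,0.04,0,0,0,0],[0.002,0.04,0,0,0,0],[0.002,0.025,0,0,0,0],[0.001,0.013,0,0,0,0],[0,0,0,0,0,0],[0,0,0,0,0,0]]}}

```text
time: 10.52
position: [0.4604, 0.0939, 0.3117]
tool_rot: [0.131, 0.991, -0.0, -0.0]
ft_force: [-0.0, 0.9, 0.5]
grip_width: 0.0871
grip_force: 0.0
```

```bash
python3 look.py wrist w3 vial; python3 look.py side s3 jar vial jar_holder vial_holder;python3 look.py top t3 jar jar_holder vial_holder; python3 -c "
from h import *; o=get_obs(); print(o['position'],o['tool_rot'],o['ft_force'],o['time'])"
```

```text
vial 0.81 px [277. 222.  46.  64.] z97 77.2 top rect [460.1  94.2] [34.4 32.7] -6.6 all [475.9  92.3] [66.2 32.6] -6.8 1619
jar 0.71 px [333. 185.  20.  21.] z97 233.1 top rect [488.1 126.8] [16.5  0.2] 75.3 all [467.3  36.5] [240.8  31.4] 85.8 4
vial 0.84 px [334. 262.  23.  41.] z97 76.6 top rect [458.3  98.9] [33.3 25.1] 21.9 all [454.6 114.4] [59.1 34.4] -73.5 201
vial 0.59 px [278. 238.  23.  20.] z97 16.1 top rect [557.8   4.3] [36.8 35.7] -80.6 all [557.1   4.2] [37.3 37.3] -82.1 259
vial_holder 0.35 px [236. 372. 101.  79.] z97 10.9 top rect [598.7 275. ] [132.7  68.6] 30.9 all [599.2 271.8] [135.2  75.9] 30.4 1972
jar 0.77 px [333. 239.  30.  33.] z97 88.3 top rect [450.3 -80.4] [49.8 49.6] -1.2 all [450.9 -78.5] [59.4 52.8] 19.3 458
jar_holder 0.55 px [330. 242.  36.  32.] z97 24.6 top rect [455.1 -52.9] [0. 0.] 0.0 all [445.1 -79.5] [80.3 64.6] 54.6 1
vial_holder 0.69 px [414. 246.  30.  17.] z97 10.6 top rect [ 432.7 -267.4] [51.9 49. ] 88.3 all [ 432.8 -266.6] [53.7 49. ] 88.3 206
[0.46032399 0.09444416 0.31177162] [ 1.31092006e-01  9.91370206e-01 -4.24401726e-06  3.70563849e-06] [ 0.08280566 -0.17063256  0.90332617] 11.075
```

Emit:
{"name": "step_arm", "arguments": {"rows": [[0,0,-0.03,0,0,0],[0,0,-0.035,0,0,0],[0,0,-0.03,0,0,0],[0,0,-0.019,0,0,0],[0,0,0,0,0,0]]}}

```text
time: 11.7
position: [0.46, 0.0945, 0.1966]
tool_rot: [0.131, 0.991, -0.0, -0.002]
ft_force: [0.7, -0.9, -0.5]
grip_width: 0.0868
grip_force: 0.0
```

Emit:
{"name": "step_arm", "arguments": {"rows": [[0,0,0,0,0,0],[0,0,0,0,0,0],[0,0,0,0,0,0],[0,0,0,0,0,0],[0,0,0,0,0,0],[0,0,0,0,0,0],[0,0,0,0,0,0]], "jaw": 0.02, "squeeze": 12}}

```text
time: 12.58
position: [0.4603, 0.0945, 0.1978]
tool_rot: [0.131, 0.991, -0.0, 0.0]
ft_force: [0.3, 0.3, 1.0]
grip_width: 0.0338
grip_force: 12.0
```

Emit:
{"name": "step_arm", "arguments": {"rows": [[0,0,0.01,0,0,0],[0,0,0.02,0,0,0],[0,0,0.04,0,0,0],[0,0,0.04,0,0,0],[0,0,0.03,0,0,0],[0,0,0.01,0,0,0],[0,0,0,0,0,0]]}}

```text
time: 13.45
position: [0.4601, 0.0946, 0.3481]
tool_rot: [0.131, 0.991, 0.0, 0.0]
ft_force: [-0.4, -0.0, -1.1]
grip_width: 0.0341
grip_force: 12.0
```

Emit:
{"name": "step_arm", "arguments": {"rows": [[-0.001,-0.012,0,0,0,0],[-0.003,-0.03,0,0,0,0],[-0.003,-0.045,0,0,0,0],[-0.003,-0.05,0,0,0,0],[-0.004,-0.05,0,0,0,0],[-0.003,-0.05,0,0,0,0],[-0.003,-0.05,0,0,0,0],[-0.003,-0.04,0,0,0,0],[-0.003,-0.025,0,0,0,0],[-0.001,-0.01,0,0,0,0],[0,0,0,0,0,0],[0,0,0,0,0,0]]}}

```text
time: 14.95
position: [0.4331, -0.2664, 0.3473]
tool_rot: [0.131, 0.991, 0.001, -0.001]
ft_force: [0.4, -0.4, 0.2]
grip_width: 0.0338
grip_force: 12.0
```

```bash
python3 look.py wrist w4 vial vial_holder; python3 look.py side s4 jar jar_holder vial_holder; python3 -c "
import cv2,numpy as np
a=cv2.imread('pics/w4.png');b=cv2.resize(cv2.imread('pics/s4.png')[80:260,240:400],None,fx=2.333,fy=2.333)
o=np.hstack([a,b[:420]]);cv2.imwrite('pics/j4.png',cv2.resize(o,(800,int(800*o.shape[0]/o.shape[1]))))
from h import *; o=get_obs(); print(o['position'],o['tool_rot'],o['ft_force'],o['time'])"
```

```text
vial 0.88 px [280. 282.  89. 107.] z97 226.8 top rect [ 430.  -264.1] [34.2 13.7] 74.5 all [ 458.8 -255.1] [89.7 31.8] 19.9 2390
vial_holder 0.66 px [274. 201.  50.  50.] z97 10.7 top rect [ 432.9 -269.2] [52.8 52.5] 74.6 all [ 435.  -270.2] [57.  53.6] -16.5 1143
jar 0.82 px [336. 195.  32.  48.] z97 87.2 top rect [449.8 -82.8] [52.2 48.3] 87.0 all [ 444.2 -138.7] [174.2  63.6] 82.0 376
jar 0.58 px [255. 147.  36.  33.] z97 42.3 top rect [ 629.1 -288.3] [84. 65.] -0.4 all [ 628.6 -322.5] [134.8  84.2] 89.4 520
jar_holder 0.88 px [331. 207.  40.  25.] z97 10.9 top rect [452.3 -71.6] [78.5 55.7] -11.9 all [451.6 -72.3] [78.5 58.6] -7.9 186
jar_holder 0.33 px [339. 159.  21.  20.] z97 11.3 top rect [ 433.6 -267.8] [54.2 53.2] 41.9 all [ 433.6 -267.8] [54.2 53.2] 41.9 165
vial_holder 0.56 px [338. 158.  25.  18.] z97 11.3 top rect [ 433.6 -267.8] [54.2 53.2] 41.9 all [ 433.6 -267.8] [54.2 53.2] 41.9 165
[ 0.43346021 -0.26702971  0.34789908] [ 1.30623160e-01  9.91432084e-01 -7.42657119e-05  8.83172512e-05] [-0.61847906  0.25213603 -0.23795864] 15.3
```

View pics/j4.png

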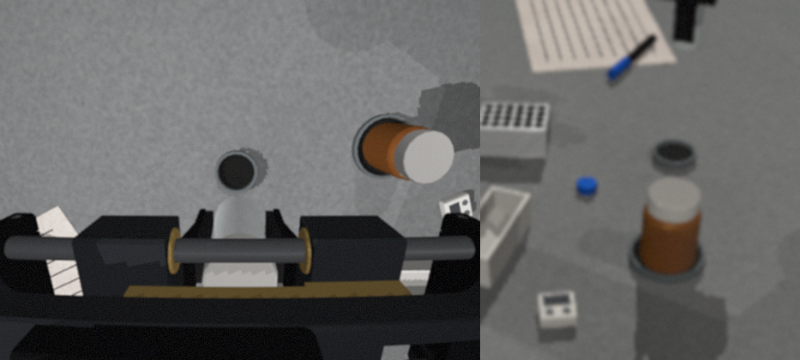

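Vial is upright in the jaws over its holder at (237,172) in the wrist view; the jar is seated at right (670,225). I lower the vial.

Emit:
{"name": "step_arm", "arguments": {"rows": [[0,-0.001,-0.02,0,0,0],[0,0,-0.04,0,0,0],[0,0,-0.04,0,0,0],[0,0,-0.025,0,0,0],[0,0,-0.012,0,0,0],[0,0,-0.005,0,0,0],[0,0,-0.001,0,0,0],[0,0,-0.001,0,0,0],[0,0,-0.001,0,0,0],[0,0,0,0,0,0],[0,0,0,0,0,0]]}}

```text
time: 16.68
position: [0.4334, -0.2685, 0.2029]
tool_rot: [0.131, 0.991, -0.0, 0.0]
ft_force: [-0.6, 1.2, -0.7]
grip_width: 0.0338
grip_force: 12.0
```

Emit:
{"name": "step_arm", "arguments": {"rows": [[0,0,-0.001,0,0,0],[0,0,0,0,0,0]]}}

```text
time: 16.92
position: [0.4334, -0.2685, 0.2018]
tool_rot: [0.131, 0.991, -0.0, 0.0]
ft_force: [1.1, -0.4, 0.8]
grip_width: 0.0342
grip_force: 12.0
```

Emit:
{"name": "step_arm", "arguments": {"rows": [[0,0,-0.001,0,0,0],[0,0,0,0,0,0]]}}

```text
time: 17.18
position: [0.4336, -0.2688, 0.2015]
tool_rot: [0.131, 0.991, -0.001, 0.001]
ft_force: [-0.3, -1.0, 5.9]
grip_width: 0.034
grip_force: 12.0
```

Emit:
{"name": "step_arm", "arguments": {"rows": [[0,0,0.0005,0,0,0],[0,0,0,0,0,0],[0,0,0,0,0,0],[0,0,0,0,0,0],[0,0,0,0,0,0]], "jaw": 0.087}}

```text
time: 17.8
position: [0.4333, -0.2684, 0.2011]
tool_rot: [0.131, 0.991, 0.0, -0.0]
ft_force: [0.2, -0.2, 0.1]
grip_width: 0.0761
grip_force: 0.0
```

Emit:
{"name": "step_arm", "arguments": {"rows": [[0,0,0.02,0,0,0],[0,0,0.04,0,0,0],[0,0,0.038,0,0,0],[0.02,-0.002,0,0,0,3],[0.04,-0.004,0,0,0,5],[0.05,-0.005,0,0,0,6.7],[0.05,-0.005,0,0,0,0],[0.025,-0.0025,0,0,0,0],[0.01,-0.001,0,0,0,0],[0,0,0,0,0,0],[0,0,0,0,0,0]]}}

```text
time: 19.18
position: [0.6272, -0.2879, 0.299]
tool_rot: [0.003, 1.0, 0.0, -0.001]
ft_force: [0.2, -0.2, 1.2]
grip_width: 0.0872
grip_force: 0.0
```

```bash
python3 look.py wrist w5 block vial; python3 look.py side s5 jar vial; python3 look.py top t5 vial; python3 -c "
from h import *; o=get_obs(); print(o['position'],o['tool_rot'],o['ft_force'],o['time'])"
```

```text
block 0.79 px [277. 222.  82. 105.] z97 41.7 top rect [ 628.6 -289.3] [83.7 62. ] -0.3 all [ 638.7 -290.7] [106.8  68.4] 2.8 7395
jar 0.7 px [337. 194.  31.  50.] z97 87.0 top rect [450.  -81.9] [49.7 48.4] -87.2 all [ 451.  -141.8] [179.2  57.8] -88.3 374
vial 0.72 px [339. 145.  20.  34.] z97 81.7 top rect [ 433.2 -266.6] [30.2 30.1] -0.3 all [ 433.1 -310.9] [119.9  32.3] 89.2 103
vial 0.68 px [281. 236.  16.  20.] z97 15.9 top rect [558.5   3.2] [37.2 35.1] -79.1 all [558.3   3.7] [38.5 35. ] -80.4 257
[ 0.62811931 -0.2880542   0.29936483] [ 3.24011925e-03  9.99994751e-01 -9.10816573e-06 -9.51856351e-06] [0.42815159 0.73137944 0.25774917] 19.575
```

Emit:
{"name": "step_arm", "arguments": {"rows": [[0,-0.0008,-0.03,0,0,0],[0,0,-0.035,0,0,0],[0,0,-0.027,0,0,0],[0,0,-0.015,0,0,0],[0,0,0,0,0,0]]}}

```text
time: 20.2
position: [0.628, -0.2886, 0.1912]
tool_rot: [0.003, 1.0, 0.001, -0.001]
ft_force: [-0.2, -0.2, 0.1]
grip_width: 0.0867
grip_force: 0.0
```

Emit:
{"name": "step_arm", "arguments": {"rows": [[0,0,0,0,0,0],[0,0,0,0,0,0],[0,0,0,0,0,0],[0,0,0,0,0,0],[0,0,0,0,0,0],[0,0,0,0,0,0]], "jaw": 0.045, "squeeze": 40}}

```text
time: 20.95
position: [0.6286, -0.2891, 0.1932]
tool_rot: [0.003, 1.0, -0.001, 0.001]
ft_force: [-1.2, 0.2, 5.9]
grip_width: 0.0617
grip_force: 40.0
```

Emit:
{"name": "step_arm", "arguments": {"rows": [[0,0,0.01,0,0,0],[0,0,0.02,0,0,0],[0,0,0.04,0,0,0],[0,0,0.04,0,0,0],[0,0,0.03,0,0,0],[0,0,0.01,0,0,0],[0,0,0,0,0,0]]}}

```text
time: 21.82
position: [0.6282, -0.2886, 0.3428]
tool_rot: [0.003, 1.0, -0.0, 0.0]
ft_force: [-0.6, -0.5, -2.8]
grip_width: 0.0616
grip_force: 40.0
```

Emit:
{"name": "step_arm", "arguments": {"rows": [[-0.005,0.015,0,0,0,0],[-0.012,0.035,0,0,0,0],[-0.019,0.055,0,0,0,-2],[-0.019,0.055,0,0,0,-2],[-0.019,0.055,0,0,0,-2],[-0.019,0.055,0,0,0,-2],[-0.019,0.055,0,0,0,-2],[-0.019,0.055,0,0,0,-2],[-0.019,0.055,0,0,0,-2.6],[-0.019,0.055,0,0,0,0],[-0.019,0.055,0,0,0,0],[-0.01,0.03,0,0,0,0]]}}

```text
time: 23.32
position: [0.4273, 0.2886, 0.341]
tool_rot: [0.129, 0.992, -0.001, -0.002]
ft_force: [1.3, -0.1, -2.5]
grip_width: 0.0618
grip_force: 40.0
```

Emit:
{"name": "step_arm", "arguments": {"rows": [[-0.004,0.014,0,0,0,0],[0,0,0,0,0,0],[0,0,0,0,0,0]]}}

```text
time: 23.7
position: [0.4266, 0.2993, 0.3419]
tool_rot: [0.131, 0.991, -0.0, -0.0]
ft_force: [0.5, -0.1, -2.5]
grip_width: 0.0613
grip_force: 40.0
```

```bash
python3 look.py wrist w6 block block_holder; python3 look.py side s6 block block_holder; python3 look.py top t6 block block_holder; python3 -c "
import cv2,numpy as np
a=cv2.imread('pics/w6.png');b=cv2.imread('pics/s6.png')
o=np.hstack([a,b]);cv2.imwrite('pics/j6.png',cv2.resize(o,(800,int(800*o.shape[0]/o.shape[1]))))
from h import *; o=get_obs(); print(o['position'],o['tool_rot'],o['ft_force'],o['time'])"
```

```text
block 0.9 px [280. 263. 142. 150.] z97 190.4 top rect [419.8 301.9] [69.8 62.6] -15.0 all [419.1 299.8] [148.2  73.1] 78.9 13512
block_holder 0.71 px [280. 169.  86.  39.] z97 11.0 top rect [394. 308.] [84.3 38.4] 75.0 all [394.1 308. ] [84.3 39. ] 74.7 1304
block 0.83 px [375. 322.  81.  68.] z97 253.6 top rect [452.1 331.6] [57.1 21. ] 9.5 all [418.5 255.1] [273.5 101.8] 72.4 23
block_holder 0.93 px [360. 387.  90.  66.] z97 11.6 top rect [426.2 299.3] [106.7  85.1] -14.9 all [431.9 320.7] [140.5 109.2] 75.8 883
block 0.62 px [136. 230.  32.   7.] z97 252.8 top rect [452.5 256.9] [1.4 0. ] -88.0 all [461.  283.9] [76.5  8.8] 75.1 2
block_holder 0.98 px [166. 255.  40.  54.] z97 12.9 top rect [437.3 272.3] [129.1  65.8] 22.4 all [439.8 266.3] [129.1  78.7] 22.4 156
[0.42646633 0.2999473  0.34227945] [ 1.30425947e-01  9.91458054e-01 -1.66300279e-05 -1.02707354e-05] [-0.03897833  0.51286865 -2.96201902] 24.15
```

View pics/j6.png

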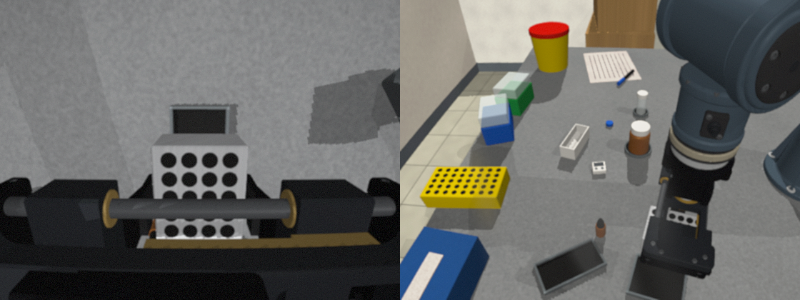

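Block is held square to its tray (tray visible at (200,120) left, (655,280) right). I lower it.

Emit:
{"name": "step_arm", "arguments": {"rows": [[0,0,-0.02,0,0,0],[0,0,-0.04,0,0,0],[0,0,-0.04,0,0,0],[0,0,-0.025,0,0,0],[0,0,-0.012,0,0,0],[0,0,-0.005,0,0,0],[0,0,-0.001,0,0,0],[0,0,-0.001,0,0,0],[0,0,0,0,0,0],[0,0,0,0,0,0]]}}

```text
time: 25.4
position: [0.4264, 0.3003, 0.1987]
tool_rot: [0.13, 0.991, 0.0, 0.0]
ft_force: [0.1, 0.0, -3.0]
grip_width: 0.0617
grip_force: 40.0
```

Emit:
{"name": "step_arm", "arguments": {"rows": [[0,0,-0.001,0,0,0],[0,0,0,0,0,0]]}}

```text
time: 25.65
position: [0.4263, 0.3002, 0.1973]
tool_rot: [0.13, 0.991, 0.0, 0.0]
ft_force: [0.2, 0.2, -2.2]
grip_width: 0.0618
grip_force: 40.0
```

Emit:
{"name": "step_arm", "arguments": {"rows": [[0,0,-0.001,0,0,0],[0,0,0,0,0,0]]}}

```text
time: 25.9
position: [0.4263, 0.3002, 0.1972]
tool_rot: [0.13, 0.992, 0.0, 0.0]
ft_force: [-1.6, 0.2, 5.8]
grip_width: 0.0618
grip_force: 40.0
```

Emit:
{"name": "step_arm", "arguments": {"rows": [[0,0,0.0005,0,0,0],[0,0,0,0,0,0],[0,0,0,0,0,0],[0,0,0,0,0,0],[0,0,0,0,0,0]], "jaw": 0.087}}

```text
time: 26.52
position: [0.4263, 0.3002, 0.1966]
tool_rot: [0.13, 0.991, -0.0, -0.0]
ft_force: [0.2, -0.8, -0.4]
grip_width: 0.0868
grip_force: 0.0
```

Emit:
{"name": "step_arm", "arguments": {"rows": [[0,0,0.02,0,0,0],[0,0,0.04,0,0,0],[0,0,0.04,0,0,0],[0.01,-0.02,0,0,0,-10],[0.025,-0.046,0,0,0,-10],[0.028,-0.053,0,0,0,-10],[0.028,-0.053,0,0,0,-10],[0.028,-0.053,0,0,0,-10],[0.028,-0.053,0,0,0,-10],[0.028,-0.053,0,0,0,-10],[0.02,-0.038,0,0,0,-10],[0.0105,-0.02,0,0,0,-10]]}}

```text
time: 28.02
position: [0.6327, -0.0915, 0.2965]
tool_rot: [0.796, 0.606, 0.0, 0.0]
ft_force: [0.4, 0.4, -0.1]
grip_width: 0.087
grip_force: 0.0
```

Emit:
{"name": "step_arm", "arguments": {"rows": [[0,0,0,0,0,-1.4],[0,0,0,0,0,0],[0,0,0,0,0,0]]}}

```text
time: 28.4
position: [0.6312, -0.0873, 0.2967]
tool_rot: [0.8, 0.601, -0.0, -0.001]
ft_force: [0.1, 0.6, 0.0]
grip_width: 0.0869
grip_force: 0.0
```

```bash
python3 look.py wrist w7 trough; python3 look.py side s7 block block_holder trough_holder; python3 look.py top t7 block block_holder trough_holder; python3 -c "
from h import *; o=get_obs(); print(o['position'],o['tool_rot'],o['ft_force'],o['time'])
y=R.from_quat(o['tool_rot']).as_matrix()[:,1]; print(np.degrees(np.arctan2(y[1],y[0])))"
```

```text
trough 0.58 px [282. 216.  58. 124.] z97 38.9 top rect [632.9 -86.1] [104.4  44.2] 73.4 all [631.1 -93.1] [119.   53.2] 73.8 1272
block 0.96 px [362. 387.  74.  66.] z97 46.1 top rect [426.7 300.4] [84.6 63.1] -15.2 all [424.2 289.9] [88.4 86.2] 77.3 2954
block_holder 0.67 px [360. 387.  90.  65.] z97 11.9 top rect [425.8 299.3] [107.5  84.6] -14.7 all [425.2 296.2] [109.   90.8] -14.6 583
trough_holder 0.83 px [237. 371. 102.  81.] z97 10.9 top rect [598.4 275.2] [132.2  68.2] 30.3 all [599.9 272.5] [132.3  73.7] 30.8 1908
[ 0.63183346 -0.08871498  0.29680014] [8.00461193e-01 5.99384582e-01 2.82646458e-05 3.78742265e-05] [-0.00508928  0.54001523 -0.7706104 ] 28.9
-16.348331367594508
```

Emit:
{"name": "step_arm", "arguments": {"rows": [[0,0,-0.03,0,0,0],[0,0,-0.035,0,0,0],[0,0,-0.025,0,0,0],[0,0,-0.015,0,0,0],[0,0,0,0,0,0]]}}

```text
time: 29.52
position: [0.6315, -0.0887, 0.1908]
tool_rot: [0.801, 0.599, -0.001, -0.001]
ft_force: [-0.3, 0.3, -0.3]
grip_width: 0.0873
grip_force: 0.0
```

Emit:
{"name": "step_arm", "arguments": {"rows": [[0,0,0,0,0,0],[0,0,0,0,0,0],[0,0,0,0,0,0],[0,0,0,0,0,0],[0,0,0,0,0,0],[0,0,0,0,0,0],[0,0,0,0,0,0]], "jaw": 0.03, "squeeze": 15}}

```text
time: 30.4
position: [0.6319, -0.0888, 0.1919]
tool_rot: [0.8, 0.599, 0.0, 0.0]
ft_force: [-0.2, 0.0, 1.8]
grip_width: 0.0441
grip_force: 15.0
```

Emit:
{"name": "step_arm", "arguments": {"rows": [[0,0,0.01,0,0,0],[0,0,0.02,0,0,0],[0,0,0.04,0,0,0],[0,0,0.04,0,0,0],[0,0,0.03,0,0,0],[0,0,0.01,0,0,0],[0,0,0,0,0,0]]}}

```text
time: 31.28
position: [0.6317, -0.0887, 0.3427]
tool_rot: [0.8, 0.599, 0.0, 0.001]
ft_force: [0.3, -0.8, -0.1]
grip_width: 0.0435
grip_force: 15.0
```

Emit:
{"name": "step_arm", "arguments": {"rows": [[-0.001,0.015,0,0,0,-3],[-0.003,0.035,0,0,0,-5],[-0.004,0.045,0,0,0,-5],[-0.004,0.045,0,0,0,-5],[-0.004,0.045,0,0,0,-5],[-0.004,0.045,0,0,0,-5],[-0.004,0.045,0,0,0,-5],[-0.004,0.045,0,0,0,-5],[-0.003,0.03,0,0,0,-4.8],[-0.002,0.015,0,0,0,0],[0,0,0,0,0,0],[0,0,0,0,0,0]]}}

```text
time: 32.78
position: [0.599, 0.2751, 0.3412]
tool_rot: [0.964, 0.266, -0.001, 0.0]
ft_force: [-0.3, 0.1, -0.6]
grip_width: 0.0439
grip_force: 15.0
```

```bash
python3 look.py wrist w8 trough trough_holder; python3 look.py side s8 trough trough_holder; python3 look.py top t8 trough trough_holder; python3 -c "
import cv2,numpy as np
a=cv2.imread('pics/w8.png');b=cv2.imread('pics/s8.png')
o=np.hstack([a,b]);cv2.imwrite('pics/j8.png',cv2.resize(o,(800,int(800*o.shape[0]/o.shape[1]))))
from h import *; o=get_obs(); print(o['position'],o['tool_rot'],o['ft_force'],o['time'])
y=R.from_quat(o['tool_rot']).as_matrix()[:,1]; print(np.degrees(np.arctan2(y[1],y[0])))"
```

```text
trough 0.83 px [279. 252.  98. 168.] z97 188.1 top rect [608.6 282. ] [84.8 44.2] 30.9 all [556.6 241.3] [222.7  99.7] 51.1 2803
trough_holder 0.73 px [280. 150.  69.  27.] z97 11.3 top rect [642.2 302.1] [65.8 29. ] -59.2 all [642.4 301.5] [66.9 29.3] -59.2 801
trough_holder 0.51 px [280. 253. 101. 168.] z97 188.1 top rect [608.7 282. ] [84.7 44.4] 30.7 all [599.3 276.4] [106.4  44.4] 30.7 2830
trough 0.83 px [189. 319.  36.  54.] z97 188.4 top rect [635.4 297.8] [44.3 20.3] -59.0 all [650.7 270.4] [135.   22.2] -59.1 225
trough_holder 0.72 px [238. 371. 104.  81.] z97 10.9 top rect [598.5 274.8] [132.4  67.9] 30.6 all [598.2 271.4] [136.9  74.8] 30.4 1947
trough 0.92 px [157. 165.  34.  55.] z97 188.3 top rect [587.2 271.1] [87.8 44.1] 31.1 all [596.7 272.8] [109.4  46.8] 25.7 122
trough_holder 0.64 px [177. 182.  34.  52.] z97 11.8 top rect [586.6 270.3] [106.5  66.4] 30.6 all [591.2 264.6] [109.6  81.6] 28.6 291
[0.59891811 0.27592484 0.34186357] [9.64048212e-01 2.65727385e-01 5.10819411e-05 2.64666758e-06] [ 0.18361868  0.46958306 -0.28555519] 33.225
-59.17964287558302
```

View pics/j8.png

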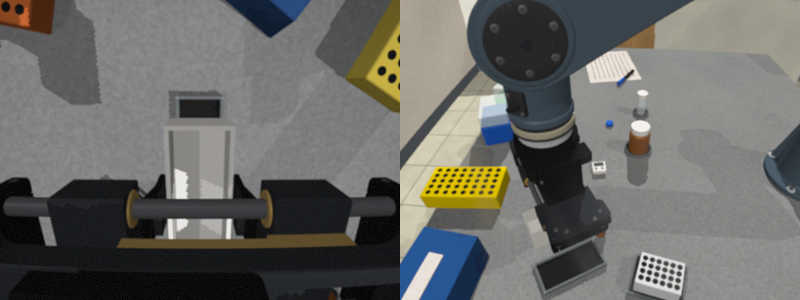

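Trough is upright and aligned with its tray (visible at (200,105)); blue box and yellow rack stay well clear. I lower it.

Emit:
{"name": "step_arm", "arguments": {"rows": [[0,0,-0.02,0,0,0],[0,0,-0.04,0,0,0],[0,0,-0.04,0,0,0],[0,0,-0.025,0,0,0],[0,0,-0.012,0,0,0],[0,0,-0.005,0,0,0],[0,0,-0.002,0,0,0],[0,0,-0.001,0,0,0],[0,0,0,0,0,0],[0,0,0,0,0,0]]}}

```text
time: 34.48
position: [0.599, 0.2763, 0.1973]
tool_rot: [0.964, 0.266, 0.0, -0.0]
ft_force: [-0.2, -0.3, -0.8]
grip_width: 0.0438
grip_force: 15.0
```

Emit:
{"name": "step_arm", "arguments": {"rows": [[0,0,-0.001,0,0,0],[0,0,0,0,0,0]]}}

```text
time: 34.72
position: [0.5989, 0.2763, 0.1959]
tool_rot: [0.964, 0.266, 0.0, -0.0]
ft_force: [-0.1, 0.0, 1.2]
grip_width: 0.0439
grip_force: 15.0
```

Emit:
{"name": "step_arm", "arguments": {"rows": [[0,0,-0.0005,0,0,0],[0,0,0,0,0,0]]}}

```text
time: 34.98
position: [0.5989, 0.2763, 0.1959]
tool_rot: [0.964, 0.266, 0.0, 0.0]
ft_force: [-1.3, 1.0, 5.6]
grip_width: 0.0442
grip_force: 15.0
```

Emit:
{"name": "step_arm", "arguments": {"rows": [[0,0,0,0,0,0],[0,0,0,0,0,0],[0,0,0,0,0,0],[0,0,0,0,0,0],[0,0,0,0,0,0]], "jaw": 0.08}}

```text
time: 35.6
position: [0.5988, 0.2762, 0.1951]
tool_rot: [0.964, 0.266, -0.0, -0.0]
ft_force: [-0.9, 0.4, -0.4]
grip_width: 0.0785
grip_force: 0.0
```

Emit:
{"name": "step_arm", "arguments": {"rows": [[0,0,0.02,0,0,0],[0,0,0.04,0,0,0],[0,0,0.05,0,0,0],[0,0,0.05,0,0,0],[0,0,0.04,0,0,0],[0,-0.05,0,0,0,0],[0,-0.06,0,0,0,0],[0,-0.06,0,0,0,0],[0,-0.06,0,0,0,0],[0,-0.03,0,0,0,0],[0,0,0,0,0,0]]}}

```text
time: 36.98
position: [0.5988, 0.0139, 0.3968]
tool_rot: [0.965, 0.264, 0.001, 0.0]
ft_force: [0.0, 0.8, 0.5]
grip_width: 0.08
grip_force: 0.0
```

```bash
python3 look.py side s9; python3 look.py top t9; python3 -c "
import cv2,numpy as np
a=cv2.imread('pics/t9.png');b=cv2.imread('pics/s9.png')
o=np.hstack([a,b]);cv2.imwrite('pics/j9.png',cv2.resize(o,(800,int(800*o.shape[0]/o.shape[1]))))"
```

```text
vial 0.69 px [341. 143.  18.  32.] z97 81.8 top rect [ 432.9 -266.8] [31.9 31.9] 23.2 all [ 427.6 -321. ] [141.7  37.9] 82.4 105
block 0.68 px [363. 388.  74.  63.] z97 46.1 top rect [426.7 300.7] [84.1 62.7] -14.6 all [422.8 289.1] [88.2 86. ] 75.6 2950
trough 0.76 px [236. 365.  86.  72.] z97 42.7 top rect [597.3 275.7] [110.2  46.2] 30.9 all [599.9 263.7] [118.9  70.4] 31.2 742
jar_holder 0.65 px [333. 208.  40.  26.] z97 11.7 top rect [451.5 -74.1] [78.3 60. ] -10.2 all [454.2 -77.5] [83.4 66. ] -20.8 168
jar_holder 0.52 px [361. 386.  92.  68.] z97 11.6 top rect [426.2 299.1] [106.8  85.2] -15.0 all [425.3 299.1] [109.9  85.5] -14.6 583
vial_holder 0.6 px [338. 160.  23.  16.] z97 11.3 top rect [ 433.9 -264. ] [51.2 46.5] -1.5 all [ 433.9 -264. ] [51.2 46.5] -1.5 92
block_holder 0.64 px [361. 388.  90.  64.] z97 11.5 top rect [426.2 299.1] [106.8  85.2] -15.0 all [426.2 299.1] [106.8  85.2] -15.0 544
trough_holder 0.78 px [236. 384. 103.  55.] z97 11.3 top rect [597.8 276.6] [132.3  66.3] 29.6 all [597.7 276.8] [132.4  66.2] 29.3 602
trough_holder 0.17 px [362. 388.  71.  64.] z
[... 1194 characters left out ...]
10.8 all [ 432.4 -262.2] [53.4 35.4] 10.8 94
block_holder 0.62 px [156. 254.  40.  54.] z97 13.8 top rect [428.6 312.1] [106.5  57.9] -13.5 all [428.4 312.1] [107.8  59.6] -14.5 85
block_holder 0.17 px [201. 204.   4.  11.] z97 56.1 top rect [541.7 200.2] [10.7  7.7] -43.8 all [498.7 155.2] [141.5  19.4] 46.1 17
trough_holder 0.61 px [168. 180.  53.  57.] z97 12.4 top rect [598.5 277.4] [132.5  66.2] 30.6 all [598.2 278. ] [132.6  68.7] 30.4 276
dropper 0.63 px [201. 203.   3.  11.] z97 55.8 top rect [542.3 199.9] [9.7 9.7] -72.4 all [540.8 198.9] [17.3 13.1] -29.4 18
dropper 0.22 px [331. 240.  35.  34.] z97 12.2 top rect [450.3 -82.8] [78.  75.8] -2.7 all [450.5 -82.9] [78.4 76. ] -2.7 176
```

View pics/j9.png

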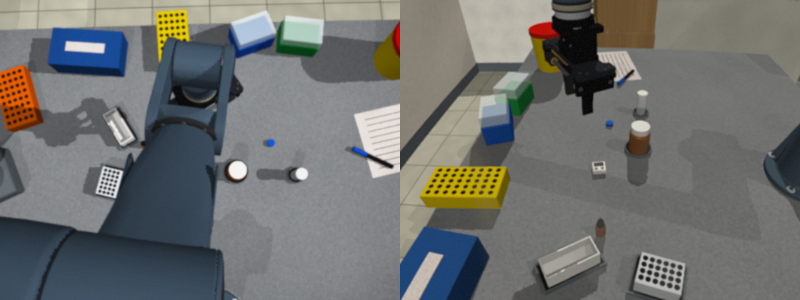

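All four objects sit level in their holders: jar (235,170), vial (300,174), block (110,181) and trough (120,127). Measured tops are about 4 mm above their bench heights and centred. The dropper and timer are where they started.

```bash
python3 -c "
from rig import hand_in; print(hand_in())"
```

```text
the job is handed in; nothing more can be done
None
```

The jar, vial, block and trough are each upright and flat in their own holders, placed in that order; the dropper and timer were not moved, and I handed the job in at about 37 s.

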